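Inspect a chip under the hand loupe

ROBOT

A 6-joint arm with a two-finger parallel gripper is mounted at the origin on the work surface. World frame = base frame: x ahead of the robot, y to its left, z up, the work surface at z = 0. Lengths are in m, angles in rad, forces in N, time in s.
With the tool pointing down it reaches from about 0.3 to 0.775 m from the base axis. Payload 14.6 kg.
Tool frame: the origin (TCP) lies at the very end of the fingers, on their centre line; the grasp point (between the pads) lies 19 mm behind it; z points along the fingers, y is the line along which they close (so a half turn about z gives the same grasp; the last joint's range is limited). The gripper opens to 85 mm and grips with 20 to 120 N. Pads are 22 mm wide; open, the fingers measure 114 mm over their backs; the gripper's body (76 mm by 85 mm) begins 54 mm behind the grasp point. The pads swing forward as they close: fully open they stand 13 mm farther back than shut.
Start: joints at [1.204, 0.3, 1.521, -0, 1.321, -0.067], TCP at [0.162, 0.525, 0.231] pointing down, gripper open.
Joint ranges: [-3.03, 3.03], [-0.79, 2.21], [0.23, 2.52], [-1.04, 4.18], [0, 3.07], [-2.55, 2.55]. Speed limits (rad/s): [2.22, 2.22, 2.57, 3.14, 3.14, 3.14].

INTERFACE

Orientations are given as a unit quaternion [x, y, z, w].
In Python, from cell import readout, vision, arm, finder gives the robot as it stands. The module is installed in compiled form; this text tells all that it offers.
- The arm moves only by the shell command python3 -m crank 'ROWS'. ROWS is JSON, a list of rows, each an object with "fingers": the opening, from 0 (shut) to 1 (fully open); "slide": the shift along the world's x, y, z in units of 50 mm (1.0 is 50 mm), a list of three; "rotation": the turn, a rotation vector about the world's x, y, z in units of 6 degrees (1.0 is 6 degrees), a list of three. In form: [{"fingers": fingers, "slide": [x, y, z], "rotation": [ax, ay, az]}, ...]. A call has exactly 5 rows; each row shifts and turns the commanded pose from where the row before left it; what a row does not reach is not made up. A row lasts 1/10 s, in which the tool goes at most 50 mm and 8.59 degrees, less where a joint would pass 70% of its speed; a pose out of reach is approached as far as the arm can. A call is refused whole if a number of a shift passes 1 or a number of a turn 1, either way. A call with a gripper value outside its range is refused whole. The fingers move at their own pace and stop on an object; the grip force is fixed at half the most. Time passes only in rows, so rows that do not move let the fingers close, or fill a call up. It gives the time, the measured TCP pose, the force, the opening and the grip force at its end, in the units of the state.
- readout.state(): the state, without advancing time (a new reading comes with each control period).
- vision.camera(name): name is "scene" or "top" or "wrist"; returns a dict with "color" (384x512x3 uint8, blue, green, red), "mtx" (3x3 intrinsics, pixels), "origin" and "rotation" of the camera in the world. Camera axes: x right, y down, z forward; pixel columns grow to the right and rows downward; lengths in m; the calibration is good to about 2 mm. A picture is of the moment at which its call begins. There is no depth.
- arm.hand_in(): hands the job in; it is judged then, once.
Trained networks look in a picture, given as the dict that the camera call returned (one of the last four; its "shot" number tells which), for a name from the list of things; names that differ only in an ending like _2 or _b are one class to them, and where a whole thing is asked for, a point or a joint stands for the part that bears it (a point fixed in the world has none). Each returns a list of dicts, best first, with "conf" (0 to 1); they miss things now and then, are a little off and sometimes report something else, mostly with a low value. They report only what shows in the picture. A call takes as long as a camera call.
- finder.look_for(picture, label): "position" ([column, row] as shares, 0 to 1, of the picture: columns of its width, rows of its height, amid what is visible of it).
- finder.silhouettes(picture, label): "pixels" (384x512 bool, what is visible of it) and "position" ([column, row] as shares, 0 to 1, of the picture: columns of its width, rows of its height, amid what is visible of it).
- finder.landmark_of(picture, label): "position" ([column, row] as shares, 0 to 1, of the picture: columns of its width, rows of its height: a listed point, or the origin of a listed thing).
The state is a dict: "clock": time; "qpos": joint angles; "qd": joint speeds; "joint_torque": joint torques, N m; "position": TCP position; "tool_rot": TCP orientation; "force": force on the tool from outside, world axes, zero at the start; "moment": the same for the moment, N m; "width": opening from 0.0 (shut) to 1.0 (fully open); "gripper_force": force on a finger pad.
Only numpy, scipy, OpenCV 4.12 (cv2) and the standard library are available. Lean on these libraries where they do the work, as an engineer would, in place of code of your own. Each camera call takes 0.05 s, during which the arm holds its last target. There are 200 camera calls.

TASK

Pick up the green circuit board by its black heat sink and set it gently down flat in the blue-rimmed nest of the inspection stage, with its chip towards the gauge post and its heat sink at the other end, and let go of it. Then pick up the orange-rimmed loupe by its handle and hold it level, with the lens centred over the chip and at the same height as the yellow collar on the gauge post. Finish while holding the loupe still in the air there, touching neither board nor stage with it, and leave the collar and the other things on the bench where they are.

Things in the scene. Friction and masses are not known exactly. Their poses are not given: they have to be found in the camera images.
- board: Loose green circuit board, 80 mm (its x) by 50 mm (its y), about 0.1 kg. Origin: centre of its underside, at the foot of four 6 mm standoffs; the green slab spans 6 to 9 mm above the origin. z up, +x towards the chip end. A black finned heat sink (the place to grip) stands at x = -27 mm: 14 mm along x, 30 mm along y, from 9 to 41 mm above the origin. It starts standing flat on the bench.
- heatsink (a point): Centre of the top face of the board's heat sink, 41 mm above the board's underside.
- chip (a point): Centre of the top of the square black chip with a red dot, 18 by 18 by 3 mm, on the board at x = +20 mm, 12 mm above the board's underside. The gold strips beside it reach 13 mm above the underside.
- stage: Inspection stage fixed to the bench: aluminium plate 180 mm (its x) by 100 mm (its y), 8 mm thick, with a blue-rimmed nest and a white gauge post. Origin: centre of its underside; z up. The post (12 mm diameter, top 143 mm above the bench) stands at x = +70 mm, y = 0, its dark foot 28 mm across.
- nest (a point): Centre of the floor of the nest, at x = -30 mm, y = 0 and 8 mm above the stage's underside, axes as the stage's. The nest is 88 mm (x) by 58 mm (y) inside, its rim 6 mm high and 5 mm thick. The board belongs in it with its +x along the stage's +x (chip nearest the post).
- focus_mark (a point): Centre of the yellow collar (24 mm diameter, 10 mm tall) on the gauge post: its mid-height, 85 to 125 mm above the bench, is the focal height. A stiff slide: a firm push would shift it. z up.
- loupe: Loose hand loupe, about 0.12 kg, lying on the bench, z up. Black handle 90 mm (x) by 18 mm (y) by 30 mm tall with two orange bands; origin: centre of the handle's underside, and the centre of mass lies about 15 mm from it towards the lens. The orange lens ring, 67 mm across and 12 mm tall, is at x = +85 mm, its underside level with the handle's.
- lens (a point): Centre of the lens, in the ring's middle, at x = +85 mm and 6 mm above the underside of the loupe; its z axis is the optical axis (straight up when the loupe is level).
- breadboard: Bystander: loose white breadboard 55 by 165 by 9 mm with coloured jumpers, leave alone. Origin: centre of the underside.
- screwdriver: Bystander: loose screwdriver, leave alone. It lies along its x, handle to -x.
- parts_jar: Bystander: loose jar with a white cap, 56 mm diameter, 70 mm tall, leave alone. Origin: centre of the underside.
- marker: Bystander: loose white marker pen with black cap, 135 by 16 by 16 mm along its x, leave alone. Origin: centre of the underside.
- bracket: Bystander: loose small black L-shaped sensor bracket, 35 by 30 by 48 mm tall, leave alone. Origin: centre of the underside.
- parts_tray: Bystander: loose blue divided parts tray 90 by 130 by 25 mm, leave alone. Origin: centre of the underside.

How it is judged:
On the way:
1. the board lies flat in the nest, chip towards the post, and the fingers have let go of it (x of board in the frame of nest between -0.007 and 0.007 m and y of board in the frame of nest between -0.007 and 0.007 m and z of board in the frame of nest below 0.003 m and angle between board's own z axis and vertical below 0.06 rad and x of chip in the frame of nest above 0.01 m and contact force between the fingers and board below 0.1 N), for 0.2 s.
At the end, for the whole second after the job is handed in: Board flat on the nest floor (7 mm, 0.06 rad), chip towards the post. Loupe held still in the fingers (under 20 mm/s), lens within 10 mm sideways of the chip and 6 mm of the collar's mid-height, tilt under 0.1 rad, touching neither board nor stage (x of board in the frame of nest between -0.007 and 0.007 m and y of board in the frame of nest between -0.007 and 0.007 m and z of board in the frame of nest below 0.003 m and angle between board's own z axis and vertical below 0.06 rad and x of chip in the frame of nest above 0.01 m and horizontal distance between lens and chip below 0.01 m and z of lens in the frame of focus_mark between -0.006 and 0.006 m and angle between lens's own z axis and vertical below 0.1 rad and linear speed of loupe below 0.02 m/s and contact force between the fingers and loupe above 1 N and contact force between loupe and stage below 0.05 N and contact force between loupe and board below 0.05 N); the arm keeps its last pose, push and grip.
It fails at once if a bystander is moved by more than 25 mm (distance of any of breadboard, screwdriver, parts_jar, marker, bracket, parts_tray from where it was at the start of the episode above 0.025 m).
It fails at once if the yellow collar is shifted by more than 4 mm (distance of focus_mark from where it was at the start of the episode above 0.004 m).
It fails at once if the board is dropped or slammed into the nest (moving over 0.6 m/s within 30 mm of its place) (distance between board and nest below 0.03 m and linear speed of board above 0.6 m/s).
It fails at once if the loupe knocks the board (over 5 N) (contact force between loupe and board above 5 N).
It also fails if it takes over 67 s, if anything falls off the work surface, if the arm or the gripper's body presses on something with over 40 N, if the wrist force passes 120 N, or if a joint passes its speed limit or range.

## Working session

There is one attempt and no reset: what is moved stays moved. The work goes in short steps, Python scripts to look and compute and a shell command to move; the robot and the scene stay as the last step left them, time stands still between calls to the robot, and variables do not carry over. Pictures are saved under pics/ and viewed, at most 13 in all, crops included, and the job is handed in when it is done.

```bash
mkdir -p pics; cat > h.py <<'E'
import numpy as np,cv2
from cell import readout,vision,arm,finder
def ray(p,px):
    K=np.array(p["mtx"]);R=np.array(p["rotation"]);
    if R.shape!=(3,3):
        from scipy.spatial.transform import Rotation as Q; R=Q.from_quat(R).as_matrix()
    d=R@np.linalg.solve(K,[px[0],px[1],1]); return np.array(p["origin"]),d
def at(p,pos,z):
    o,d=ray(p,[pos[0]*512,pos[1]*384]); return o+d*(z-o[2])/d[2]
def tri(a,pa,b,pb):
    A=[];B=[]
    for p,q in((a,pa),(b,pb)):
        o,d=ray(p,[q[0]*512,q[1]*384]);d=d/np.linalg.norm(d);M=np.eye(3)-np.outer(d,d);A.append(M);B.append(M@o)
    return np.linalg.lstsq(np.vstack(A),np.hstack(B),rcond=None)[0]
def lm(p,n):
    r=finder.landmark_of(p,n); return (r[0]["position"],r[0]["conf"]) if r else (None,0)
E
python3 - <<'E'
from h import *
np.set_printoptions(precision=4,suppress=True)
P={n:vision.camera(n) for n in("scene","top")}
cv2.imwrite("pics/a.png",np.vstack([P["top"]["color"]])); cv2.imwrite("pics/b.png",P["scene"]["color"])
print(P["top"]["origin"],P["scene"]["origin"])
Z=dict(board=0,heatsink=.041,chip=.012,stage=0,nest=.008,focus_mark=.105,loupe=0,lens=.006,breadboard=0,screwdriver=0.01,parts_jar=0,marker=0,bracket=0,parts_tray=0)
for n,z in Z.items():
    o=[n]; pp={}
    for c in P:
        q,cf=lm(P[c],n)
        if q is not None: pp[c]=q;o+=[c,round(cf,2),at(P[c],q,z)]
    if len(pp)==2:o+=["tri",tri(P["top"],pp["top"],P["scene"],pp["scene"])]
    print(*o)
print(readout.state())
E
```

```text
[ 0.336  -0.0183  1.748 ] [1.1063 0.3469 1.0054]
board scene 0.84 [ 0.4949 -0.2384  0.    ] top 0.81 [ 0.5046 -0.2378  0.    ] tri [ 0.5023 -0.2344  0.0105]
heatsink scene 0.74 [ 0.46   -0.2277  0.041 ] top 0.79 [ 0.4679 -0.227   0.041 ] tri [ 0.4663 -0.2244  0.0492]
chip scene 0.59 [ 0.5029 -0.2439  0.012 ] top 0.56 [ 0.5219 -0.2539  0.012 ] tri [ 0.5154 -0.2442  0.026 ]
stage scene 0.92 [ 0.5969 -0.0241  0.    ] top 0.74 [ 0.6012 -0.0291  0.    ] tri [ 0.5993 -0.0263  0.0019]
nest scene 0.83 [ 0.5635 -0.0208  0.008 ] top 0.79 [ 0.5708 -0.0231  0.008 ] tri [ 0.5685 -0.0207  0.0151]
focus_mark scene 0.7 [0.6498 0.0098 0.105 ] top 0.55 [ 0.6708 -0.0465  0.105 ] tri [ 0.6582 -0.0201  0.0986]
loupe scene 0.66 [0.4717 0.3069 0.    ] top 0.88 [0.4585 0.2971 0.    ] tri [ 0.4592  0.3035 -0.0215]
lens scene 0.66 [0.5554 0.2976 0.006 ] top 0.85 [0.5636 0.285  0.006 ] tri [0.5609 0.2911 0.0109]
breadboard scene 0.65 [0.7559 0.1623 0.    ] top 0.65 [0.7682 0.1787 0.    ] tri [0.7635 0.1715 0.0275]
screwdriver scene 0.91 [0.5213 0.4986 0.01  ] top 0.72 [0.51   0.5004 0.01  ] tri [ 0.5119  0.502
[... 232 characters left out ...]
cket scene 0.68 [0.4747 0.311  0.    ] top 0.47 [ 0.3571 -0.1731  0.    ] tri [ 0.3782  0.0633 -0.1004]
parts_tray scene 0.88 [ 0.5323 -0.5256  0.    ] top 0.78 [ 0.5432 -0.5194  0.    ] tri [ 0.5408 -0.5144  0.0141]
{'clock': 1.5, 'qpos': array([ 1.2044,  0.2999,  1.521 ,  0.    ,  1.3207, -0.0666]), 'qd': array([ 0.0007,  0.0005,  0.0006, -0.0014,  0.0005, -0.0003]), 'joint_torque': array([  0.0033, -54.3354, -36.1971,   0.    ,   0.0007,  -0.    ]), 'position': array([0.1624, 0.5255, 0.2313]), 'tool_rot': array([ 0.1493,  0.9888,  0.    , -0.    ]), 'force': array([ 1.3146, -0.5709, -0.5893]), 'moment': array([-0.0206, -0.0264,  0.0203]), 'gripper_force': 0.0, 'width': 0.9973444395852799}
```

View pics/a.png

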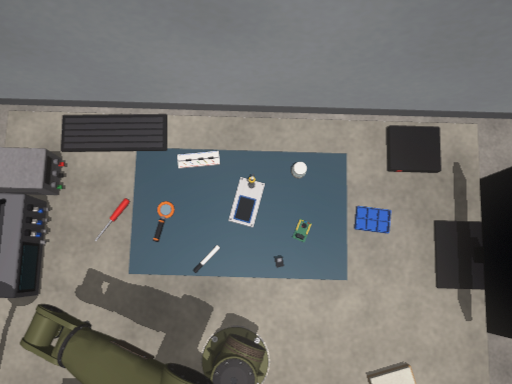

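View pics/b.png

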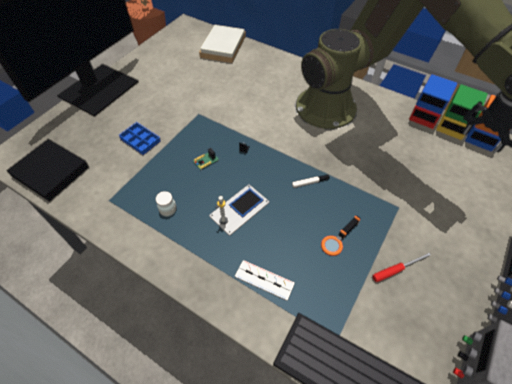

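Top view: the stage is at about (247,203) with its post up and to the right, the board at (303,230) and the loupe at (160,222). I'll go over the loupe and look from close, then carry on to the stage and board.

```bash
python3 -m crank '[{"fingers":1,"slide":[0.55,-0.5,0.05],"rotation":[0,0,0]},{"fingers":1,"slide":[0.55,-0.5,0.05],"rotation":[0,0,0]},{"fingers":1,"slide":[0.55,-0.5,0.05],"rotation":[0,0,0]},{"fingers":1,"slide":[0.55,-0.5,0.05],"rotation":[0,0,0]},{"fingers":1,"slide":[0.55,-0.5,0.05],"rotation":[0,0,0]}]'; python3 -m crank '[{"fingers":1,"slide":[0.4,-0.5,0.05],"rotation":[0,0,0]},{"fingers":1,"slide":[0.4,-0.5,0.05],"rotation":[0,0,0]},{"fingers":1,"slide":[0.4,-0.5,0.05],"rotation":[0,0,0]},{"fingers":1,"slide":[0.4,-0.5,0.05],"rotation":[0,0,0]},{"fingers":1,"slide":[0,0,0],"rotation":[0,0,0]}]'
cat >> h.py <<'E'
np.set_printoptions(precision=4,suppress=True)
def look(names,f=None):
    p=vision.camera("wrist")
    for n,z in names.items():
        q,cf=lm(p,n)
        if q is not None: print(n,round(cf,2),np.round(np.array(q)*[512,384],1),at(p,q,z))
    if f: cv2.imwrite("pics/%s.png"%f,p["color"])
    s=readout.state(); print("cam",np.array(p["origin"]),"tcp",s["position"],s["tool_rot"],s["clock"],s["width"],s["force"])
    return p
def mid(p,n,z):  # min-area rect of silhouette, projected to height z
    r=finder.silhouettes(p,n)
    if not r: print(n,"none");return
    m=np.array(r[0]["pixels"]).astype(np.uint8)
    c=max(cv2.findContours(m,0,2)[0],key=cv2.contourArea)[:,0]
    w=np.array([at(p,[(u+.5)/512,(v+.5)/384],z)[:2] for u,v in c],np.float32)
    (cx,cy),(a,b),t=cv2.minAreaRect(w*1000); print(n,"rect",round(r[0]["conf"],2),cx,cy,a,b,t)
E
python3 - <<'E'
from h import *
p=look(dict(loupe=0,lens=.006,nest=.008,stage=0,focus_mark=.105),"c"); mid(p,"loupe",.02)
E
```

```text
clock: 2.0
position: [0.3008, 0.3993, 0.244]
tool_rot: [0.149, 0.989, 0.0, 0.0]
force: [-0.1, 0.5, -0.4]
width: 1.0
gripper_force: 0.0
clock: 2.5
position: [0.3817, 0.2983, 0.2542]
tool_rot: [0.151, 0.989, 0.0, 0.0]
force: [0.0, -1.2, -0.9]
width: 0.998
gripper_force: 0.0
loupe 0.61 [278.  218.3] [0.476  0.3049 0.    ]
lens 0.92 [284.2 277.3] [0.5633 0.2888 0.006 ]
cam [0.3059 0.3212 0.3961] tcp [0.3794 0.3011 0.2537] [ 0.1488  0.9889 -0.     -0.0001] 2.8 0.9977960256351559 [-0.116  -0.3161 -0.065 ]
loupe rect 0.77 509.6361083984375 302.46307373046875 63.233909606933594 157.96487426757812 73.16948699951172
```

```bash
python3 -m crank '[{"fingers":1,"slide":[0.15,-0.8,0.1],"rotation":[0,0,0]},{"fingers":1,"slide":[0.15,-0.8,0.1],"rotation":[0,0,0]},{"fingers":1,"slide":[0.15,-0.8,0.1],"rotation":[0,0,0]},{"fingers":1,"slide":[0.15,-0.8,0.1],"rotation":[0,0,0]},{"fingers":1,"slide":[0.15,-0.8,0.1],"rotation":[0,0,0]}]' >/dev/null; python3 -m crank '[{"fingers":1,"slide":[0.15,-0.8,0],"rotation":[0,0,0]},{"fingers":1,"slide":[0.15,-0.8,0],"rotation":[0,0,0]},{"fingers":1,"slide":[0.15,-0.8,0],"rotation":[0,0,0]},{"fingers":1,"slide":[0.15,-0.8,0],"rotation":[0,0,0]},{"fingers":1,"slide":[0,0,0],"rotation":[0,0,0]}]'
python3 - <<'E'
from h import *
p=look(dict(nest=.008,stage=0,focus_mark=.105,board=0,heatsink=.041,chip=.012),"d"); mid(p,"stage",.01);mid(p,"board",.009)
E
```

```text
clock: 3.85
position: [0.4478, -0.0625, 0.2785]
tool_rot: [0.151, 0.989, -0.0, -0.0]
force: [0.0, 0.2, 0.1]
width: 0.999
gripper_force: 0.0
nest 0.7 [305.7 225.3] [ 0.5707 -0.0222  0.008 ]
stage 0.59 [304.5 241. ] [ 0.5984 -0.0298  0.    ]
focus_mark 0.59 [322.8 338.4] [ 0.6779 -0.0437  0.105 ]
board 0.65 [143.2 217.5] [ 0.4934 -0.2416  0.    ]
heatsink 0.56 [130.5 210.8] [ 0.4682 -0.2338  0.041 ]
chip 0.92 [141.5 236.8] [ 0.5167 -0.25    0.012 ]
cam [ 0.3722 -0.0396  0.4206] tcp [ 0.4474 -0.0586  0.2789] [0.1485 0.9889 0.     0.0001] 4.2 1.0029165536715434 [-0.0366 -0.336   0.4672]
stage rect 0.85 663.2398681640625 -42.720489501953125 99.52174377441406 309.1543273925781 76.52165222167969
board rect 0.78 496.16241455078125 -245.31939697265625 54.79443359375 82.0790023803711 70.46063232421875
```

View pics/d.png

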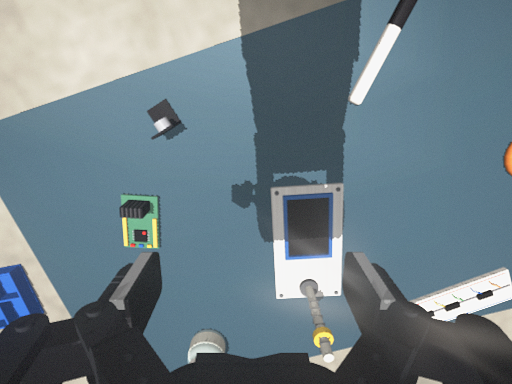

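The picture shows the board at (140,221) with its heat sink at (135,209) and chip at (141,237). The stage nest is at (308,226), and the post with its collar is at (323,338). I'll refine the stage and board yaw by colour from this same frame.

```bash
cat >> h.py <<'E'
def colrect(p,lo,hi,box,z,name):
    im=cv2.cvtColor(p["color"],cv2.COLOR_BGR2HSV); m=cv2.inRange(im,np.array(lo),np.array(hi))
    k=np.zeros_like(m);x0,y0,x1,y1=box;k[y0:y1,x0:x1]=m[y0:y1,x0:x1]
    c=np.vstack([q[:,0] for q in cv2.findContours(k,0,1)[0] if cv2.contourArea(q)>8])
    w=np.array([at(p,[(u+.5)/512,(v+.5)/384],z)[:2] for u,v in c],np.float32)
    (cx,cy),(a,b),t=cv2.minAreaRect(w*1000); print(name,cx,cy,a,b,t)
E
python3 - <<'E'
from h import *
p=vision.camera("wrist")
colrect(p,(110,150,60),(130,255,255),(275,185,345,270),.014,"rim")
colrect(p,(45,80,40),(85,255,255),(110,180,170,260),.009,"board")
colrect(p,(20,130,60),(32,255,255),(300,310,345,350),.105,"collar")
im=cv2.cvtColor(p["color"],cv2.COLOR_BGR2HSV);print(im[226,287],im[246,128],im[200,130],im[338,322])
for c in[(272,186),(343,184),(276,298),(341,297)]:print(at(p,[c[0]/512,c[1]/384],.008))
E
```

```text
Traceback (most recent call last):
  File "h.py", line 36, in colrect
    c=np.vstack([q[:,0] for q in cv2.findContours(k,0,1)[0] if cv2.contourArea(q)>8])
ValueError: need at least one array to concatenate
```

```bash
python3 - <<'E'
from h import *
p=vision.camera("wrist")
im=cv2.cvtColor(p["color"],cv2.COLOR_BGR2HSV);print(im[226,283:291].tolist(),im[215,120:128].tolist(),im[338,318:326].tolist(),im[230,262].tolist())
for n,a in dict(rim=((100,150,60),(130,255,255),(275,185,345,270),.014),board=((45,80,40),(85,255,255),(110,180,170,260),.009),collar=((18,130,60),(34,255,255),(300,310,345,350),.105)).items():
    try: colrect(p,*a,n)
    except Exception as e: print(n,e)
for c in[(272,186),(343,184),(276,298),(341,297)]:print(at(p,[c[0]/512,c[1]/384],.008))
E
```

```text
[[109, 123, 139], [108, 81, 104], [120, 11, 68], [120, 4, 63], [102, 19, 66], [110, 12, 65], [30, 8, 63], [120, 4, 63]] [[105, 13, 80], [105, 18, 57], [150, 7, 71], [135, 9, 111], [120, 3, 89], [130, 12, 63], [90, 4, 59], [0, 0, 104]] [[14, 31, 175], [173, 6, 161], [15, 3, 150], [150, 2, 135], [19, 52, 141], [25, 137, 249], [23, 154, 230], [21, 153, 185]] [103, 62, 94]
rim need at least one array to concatenate
board 496.6436462402344 -244.1898193359375 50.01531219482422 80.6750259399414 69.73388671875
collar 675.112060546875 -43.7449951171875 27.897369384765625 23.102859497070312 0.7051257491111755
[ 0.5003 -0.0477  0.008 ]
[0.5259 0.0454 0.008 ]
[ 0.6757 -0.0914  0.008 ]
[0.7032 0.0047 0.008 ]
```

Board: centre (0.497,-0.244), yaw -20.3°, and the measured size of 50 × 81 mm fits. That puts the heat sink at (0.471,-0.235). The tool's closing axis is already nearly along the board's y, so I'll approach and look again.

```bash
python3 -m crank '[{"fingers":1,"slide":[0.1,-0.7,-0.5],"rotation":[0,0,-0.1]},{"fingers":1,"slide":[0.1,-0.7,-0.5],"rotation":[0,0,-0.1]},{"fingers":1,"slide":[0.1,-0.7,-0.5],"rotation":[0,0,-0.1]},{"fingers":1,"slide":[0.1,-0.7,-0.5],"rotation":[0,0,-0.1]},{"fingers":1,"slide":[0.1,-0.7,-0.5],"rotation":[0,0,-0.1]}]'; python3 -m crank '[{"fingers":1,"slide":[0,0,0],"rotation":[0,0,0]},{"fingers":1,"slide":[0,0,0],"rotation":[0,0,0]},{"fingers":1,"slide":[0,0,0],"rotation":[0,0,0]},{"fingers":1,"slide":[0,0,0],"rotation":[0,0,0]},{"fingers":1,"slide":[0,0,0],"rotation":[0,0,0]}]' >/dev/null
python3 - <<'E'
from h import *
p=look(dict(board=0,heatsink=.041,chip=.012),"e"); mid(p,"board",.009)
colrect(p,(45,80,40),(85,255,255),(150,100,400,380),.009,"board")
E
```

```text
clock: 4.9
position: [0.4725, -0.2359, 0.1528]
tool_rot: [0.175, 0.985, -0.0, 0.0]
force: [1.2, 0.3, 0.2]
width: 1.002
gripper_force: 0.0
board 0.7 [251.9 202. ] [ 0.4993 -0.2447  0.    ]
heatsink 0.64 [248.1 181. ] [ 0.4666 -0.2361  0.041 ]
chip 0.58 [252.5 222.4] [ 0.5153 -0.2499  0.012 ]
cam [ 0.3982 -0.2073  0.2965] tcp [ 0.4725 -0.2343  0.1541] [ 0.175   0.9846 -0.0001  0.0002] 5.6 0.9948822209367623 [-0.7038  0.1363 -0.9641]
board rect 0.56 496.5218200683594 -244.6873321533203 50.89977264404297 80.2990951538086 68.63851928710938
board 496.0696716308594 -244.36126708984375 49.36391830444336 80.07565307617188 69.84842681884766
```

View pics/e.png

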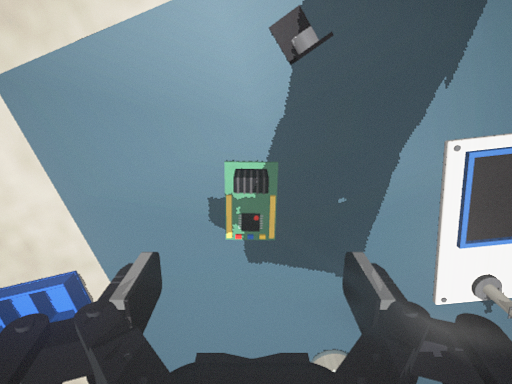

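The near view confirms the board: heat sink at pixel (251,181), chip at (251,222), both consistent with the estimate. I'll descend and grip.

```bash
python3 -m crank '[{"fingers":1,"slide":[-0.03,-0.01,-0.8],"rotation":[0,0,0]},{"fingers":1,"slide":[0,0,-0.8],"rotation":[0,0,0]},{"fingers":1,"slide":[0,0,-0.6],"rotation":[0,0,0]},{"fingers":1,"slide":[0,0,-0.36],"rotation":[0,0,0]},{"fingers":1,"slide":[0,0,-0.2],"rotation":[0,0,0]}]';python3 -m crank '[{"fingers":0,"slide":[0,0,0],"rotation":[0,0,0]},{"fingers":0,"slide":[0,0,0],"rotation":[0,0,0]},{"fingers":0,"slide":[0,0,0],"rotation":[0,0,0]},{"fingers":0,"slide":[0,0,0],"rotation":[0,0,0]},{"fingers":0,"slide":[0,0,0],"rotation":[0,0,0]}]';python3 -m crank '[{"fingers":0,"slide":[0,0,0],"rotation":[0,0,0]},{"fingers":0,"slide":[0,0,0],"rotation":[0,0,0]},{"fingers":0,"slide":[0,0,0],"rotation":[0,0,0]},{"fingers":0,"slide":[0,0,0],"rotation":[0,0,0]},{"fingers":0,"slide":[0,0,0],"rotation":[0,0,0]}]'
```

```text
clock: 6.15
position: [0.4704, -0.2347, 0.0142]
tool_rot: [0.175, 0.985, 0.0, -0.001]
force: [0.2, -0.1, 1.7]
width: 0.996
gripper_force: 0.0
clock: 6.65
position: [0.4715, -0.2354, 0.017]
tool_rot: [0.175, 0.985, -0.0, 0.001]
force: [-1.7, 0.6, 6.6]
width: 0.34
gripper_force: 58.8
clock: 7.15
position: [0.4715, -0.2353, 0.017]
tool_rot: [0.175, 0.985, -0.0, 0.001]
force: [-1.5, 0.6, 6.5]
width: 0.336
gripper_force: 58.8
```

Gripped: the opening is about 29 mm against 30 mm expected. I'll lift and stop where the nest is visible.

```bash
python3 -m crank '[{"fingers":0,"slide":[0,0,0.3],"rotation":[0,0,0]},{"fingers":0,"slide":[0,0,0.7],"rotation":[0,0,0]},{"fingers":0,"slide":[0,0,0.8],"rotation":[0,0,0]},{"fingers":0,"slide":[0,0.3,0.8],"rotation":[0,0,0]},{"fingers":0,"slide":[0,0.5,0.7],"rotation":[0,0,0.2]}]' >/dev/null;python3 -m crank '[{"fingers":0,"slide":[-0.1,0.5,0.4],"rotation":[0,0,0.2]},{"fingers":0,"slide":[-0.1,0.5,0.2],"rotation":[0,0,0.2]},{"fingers":0,"slide":[-0.1,0.3,0],"rotation":[0,0,0.2]},{"fingers":0,"slide":[0,0,0],"rotation":[0,0,0.2]},{"fingers":0,"slide":[0,0,0],"rotation":[0,0,0]}]'
python3 - <<'E'
from h import *
p=look(dict(nest=.008,stage=0,focus_mark=.105,heatsink=.19,chip=.19),"f")
try: colrect(p,(98,100,60),(125,255,255),(240,130,430,320),.014,"rim")
except Exception as e: print(e)
E
```

```text
clock: 8.15
position: [0.4558, -0.1302, 0.2103]
tool_rot: [0.123, 0.992, -0.0, -0.0]
force: [0.2, 0.2, -0.9]
width: 0.338
gripper_force: 59.4
nest 0.59 [361.7 233.1] [ 0.5697 -0.0248  0.008 ]
stage 0.64 [478.4  28.5] [0.3784 0.1218 0.    ]
focus_mark 0.17 [480.9  25. ] [0.3767 0.0539 0.105 ]
heatsink 0.69 [250.2 280.4] [ 0.4836 -0.1392  0.19  ]
chip 0.65 [253.  321.4] [ 0.5126 -0.1447  0.19  ]
cam [ 0.379  -0.1117  0.3524] tcp [ 0.4559 -0.1305  0.2104] [ 0.1239  0.9923  0.0001 -0.0003] 8.45 0.3360618062741104 [ 0.502   0.5069 -0.2501]
rim 572.2596435546875 -20.88457489013672 68.00279998779297 97.73335266113281 76.40619659423828
```

View pics/f.png

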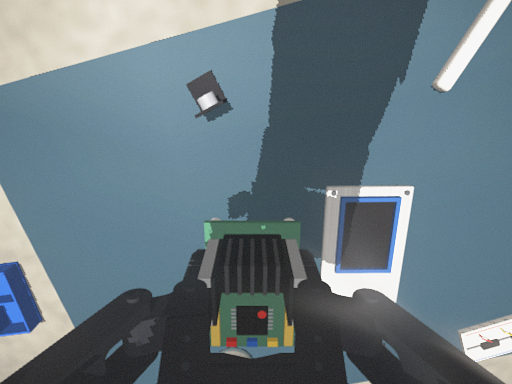

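Rim measured as 68.0 × 97.7 mm (true 68 × 98), so the nest is at (0.572,-0.021) with yaw -13.7°. The board at (252,290) hangs square in the fingers. I'll move above the nest and check.

```bash
python3 -m crank '[{"fingers":0,"slide":[0.36,0.46,-0.2],"rotation":[0,0,0.08]},{"fingers":0,"slide":[0.36,0.46,-0.2],"rotation":[0,0,0]},{"fingers":0,"slide":[0.36,0.46,-0.2],"rotation":[0,0,0]},{"fingers":0,"slide":[0.36,0.46,-0.2],"rotation":[0,0,0]},{"fingers":0,"slide":[0.36,0.46,-0.2],"rotation":[0,0,0]}]' >/dev/null;python3 -m crank '[{"fingers":0,"slide":[0,0,-0.5],"rotation":[0,0,0]},{"fingers":0,"slide":[0,0,-0.6],"rotation":[0,0,0]},{"fingers":0,"slide":[0,0,-0.6],"rotation":[0,0,0]},{"fingers":0,"slide":[0,0,-0.4],"rotation":[0,0,0]},{"fingers":0,"slide":[0,0,0],"rotation":[0,0,0]}]'
python3 - <<'E'
from h import *
p=look(dict(heatsink=.041+.038,chip=.012+.038),"g")
colrect(p,(98,100,60),(125,255,255),(150,130,400,384),.014,"rim")
s=vision.camera("scene");c=s["color"][150:250,180:310];cv2.imwrite("pics/h.png",np.hstack([cv2.resize(c,None,fx=3,fy=3),cv2.resize(p["color"],(400,300))]))
E
```

```text
clock: 9.45
position: [0.5445, -0.0151, 0.053]
tool_rot: [0.119, 0.993, -0.0, -0.003]
force: [-0.3, -0.1, 0.3]
width: 0.337
gripper_force: 59.5
heatsink 0.55 [251.4 279. ] [ 0.5421 -0.0156  0.079 ]
chip 0.64 [253.7 320.8] [ 0.5867 -0.0253  0.05  ]
cam [0.4682 0.0028 0.1955] tcp [ 0.5466 -0.0152  0.0569] [0.1194 0.9929 0.     0.0007] 9.6 0.33497106359633294 [ 0.0521 -0.0816 -0.0693]
rim 581.1437377929688 -22.034786224365234 67.14087677001953 115.30579376220703 76.34752655029297
```

View pics/h.png

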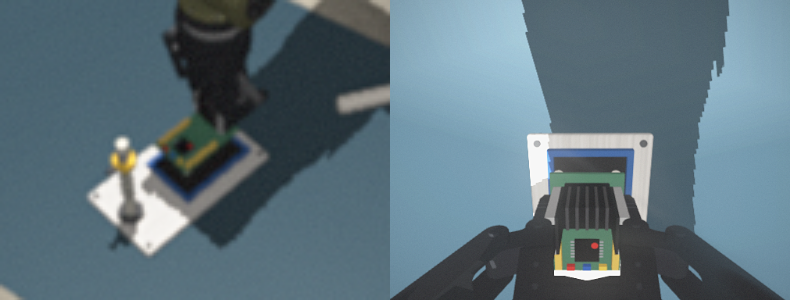

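Board at crop centre x≈587, rim centre x≈590: about 1.5 mm off laterally, so I'll nudge it +y and lower gently.

```bash
python3 -m crank '[{"fingers":0,"slide":[0,0.025,-0.12],"rotation":[0,0,0]},{"fingers":0,"slide":[0,0,-0.16],"rotation":[0,0,0]},{"fingers":0,"slide":[0,0,-0.12],"rotation":[0,0,0]},{"fingers":0,"slide":[0,0,-0.08],"rotation":[0,0,0]},{"fingers":0,"slide":[0,0,-0.06],"rotation":[0,0,0]}]';python3 -m crank '[{"fingers":0,"slide":[0,0,-0.04],"rotation":[0,0,0]},{"fingers":0,"slide":[0,0,-0.03],"rotation":[0,0,0]},{"fingers":0,"slide":[0,0,-0.02],"rotation":[0,0,0]},{"fingers":0,"slide":[0,0,0],"rotation":[0,0,0]},{"fingers":0,"slide":[0,0,0],"rotation":[0,0,0]}]'
```

```text
clock: 10.15
position: [0.5458, -0.0138, 0.0282]
tool_rot: [0.119, 0.993, -0.0, -0.0]
force: [-0.0, -0.0, -1.0]
width: 0.338
gripper_force: 59.5
clock: 10.65
position: [0.546, -0.0138, 0.025]
tool_rot: [0.119, 0.993, -0.0, 0.0]
force: [-4.6, 0.6, 7.6]
width: 0.335
gripper_force: 60.6
```

Floor contact at the expected height. Release, rise and check.

```bash
python3 -m crank '[{"fingers":0.5,"slide":[0,0,0],"rotation":[0,0,0]},{"fingers":0.6,"slide":[0,0,0],"rotation":[0,0,0]},{"fingers":0.8,"slide":[0,0,0],"rotation":[0,0,0]},{"fingers":1,"slide":[0,0,0],"rotation":[0,0,0]},{"fingers":1,"slide":[0,0,0],"rotation":[0,0,0]}]' >/dev/null;python3 -m crank '[{"fingers":1,"slide":[-0.1,0,0.5],"rotation":[0,0,0]},{"fingers":1,"slide":[-0.1,0,0.8],"rotation":[0,0,0]},{"fingers":1,"slide":[-0.3,0,0.8],"rotation":[0,0,0]},{"fingers":1,"slide":[-0.5,0,0.8],"rotation":[0,0,0]},{"fingers":1,"slide":[-0.5,0,0.5],"rotation":[0,0,0]}]' > /dev/null; python3 -m crank '[{"fingers":1,"slide":[-0.4,0,0.4],"rotation":[0,0,0]},{"fingers":1,"slide":[0,0,0.3],"rotation":[0,0,0]},{"fingers":1,"slide":[0,0,0],"rotation":[0,0,0]},{"fingers":1,"slide":[0,0,0],"rotation":[0,0,0]},{"fingers":1,"slide":[0,0,0],"rotation":[0,0,0]}]' 
python3 - <<'E'
from h import *
p=look(dict(nest=.008,board=.008,heatsink=.049,chip=.020,focus_mark=.105),"i")
q=finder.landmark_of(p,"nest")[0]["position"];u,v=int(q[0]*512),int(q[1]*384);b=(u-70,v-70,u+70,min(v+75,384))
colrect(p,(98,100,60),(125,255,255),b,.014,"rim")
colrect(p,(45,80,40),(85,255,255),b,.017,"board")
mid(p,"focus_mark",.105)
s=vision.camera("scene");q1=finder.landmark_of(s,"focus_mark");print([ (x["position"],x["conf"]) for x in q1])
p2=finder.landmark_of(p,"focus_mark");print(p2 and tri(p,p2[0]["position"],s,q1[0]["position"]))
c=s["color"][150:250,180:310];cv2.imwrite("pics/j.png",np.hstack([cv2.resize(c,None,fx=3,fy=3),cv2.resize(p["color"],(400,300))]))
E
```

```text
clock: 12.15
position: [0.4508, -0.0138, 0.2281]
tool_rot: [0.119, 0.993, -0.0, -0.001]
force: [-0.5, 0.4, 0.2]
width: 1.001
gripper_force: 0.0
board 0.74 [269.6 251.8] [ 0.5719 -0.021   0.008 ]
heatsink 0.78 [272.5 247.5] [ 0.5449 -0.0138  0.049 ]
chip 0.62 [273.  273.1] [ 0.5959 -0.0226  0.02  ]
cam [0.374  0.0042 0.3703] tcp [ 0.4509 -0.0138  0.2289] [ 0.1192  0.9929  0.     -0.0003] 12.45 1.0018091208339688 [ 0.1266 -0.6528 -0.1258]Traceback (most recent call last):
  File "<stdin>", line 3, in <module>
IndexError: list index out of range
```

```bash
cat >> h.py <<'E'
def proj(p,X):
    R=np.array(p["rotation"])
    if R.shape!=(3,3):
        from scipy.spatial.transform import Rotation as Q; R=Q.from_quat(R).as_matrix()
    y=np.array(p["mtx"])@(R.T@(np.array(X)-np.array(p["origin"])));return y[:2]/y[2]
def collar(p,ax=(.6692,-.0452)):
    pt=proj(p,[*ax,.105]);im=cv2.cvtColor(p["color"],cv2.COLOR_BGR2HSV)
    m=cv2.inRange(im,np.array((18,110,60)),np.array((34,255,255)))
    n,l,st,ce=cv2.connectedComponentsWithStats(m)
    i=[k for k in range(1,n) if st[k][4]>8 and np.linalg.norm(ce[k]-pt)<60]
    for k in i: print("blob",st[k],ce[k])
    for z in(.085,.095,.105,.115,.125,.143):print(z,proj(p,[*ax,z]))
E
python3 - <<'E'
from h import *
p=vision.camera("wrist");b=(200,180,340,330)
colrect(p,(98,100,60),(125,255,255),b,.014,"rim")
colrect(p,(45,80,40),(85,255,255),b,.017,"board")
collar(p)
s=vision.camera("scene");print("scene");collar(s)
c=s["color"][150:250,180:310];cv2.imwrite("pics/j.png",np.hstack([cv2.resize(c,None,fx=3,fy=3),cv2.resize(p["color"],(400,300))]))
E
```

```text
rim 572.0447998046875 -19.593772888183594 66.73992156982422 97.98834991455078 76.38613891601562
board 590.5271606445312 -25.569307327270508 26.497028350830078 42.157039642333984 2.2151339054107666
0.085 [271.0337 361.4344]
0.095 [271.5367 368.7332]
0.105 [272.0673 376.4335]
0.115 [272.6279 384.5693]
0.125 [273.2212 393.1788]
0.143 [274.381  410.0086]
scene
blob [234 196  10   8  21] [238.2381 199.3333]
blob [217 201   8   7  34] [220.7353 203.8529]
blob [240 203  13   9  39] [246.359  207.2051]
0.085 [220.6283 207.6548]
0.095 [220.3855 205.8907]
0.105 [220.1389 204.0997]
0.115 [219.8886 202.2811]
0.125 [219.6344 200.4342]
0.143 [219.1666 197.0366]
```

View pics/j.png

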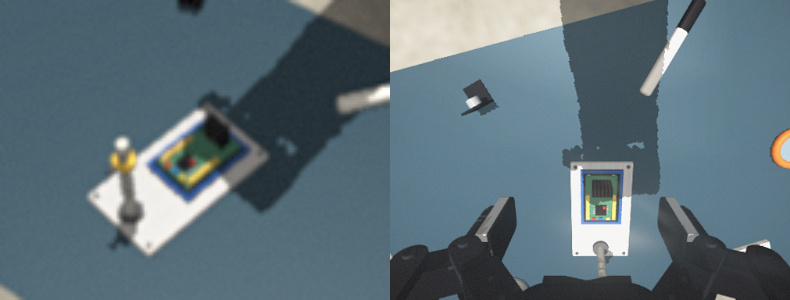

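The board is seated flat in the nest with its chip towards the post. Collar height is only roughly 0.106 so far, so I'll work out a tilted wrist view that looks at it from the side.

```bash
python3 - <<'E'
from h import *
from scipy.spatial.transform import Rotation as Q
p=vision.camera("wrist");s=readout.state();T=s["position"];R=np.array(p["rotation"])
R=R if R.shape==(3,3) else Q.from_quat(R).as_matrix();print(R[:,2],np.array(p["mtx"])[0])
ty=Q.from_quat(s["tool_rot"]).as_matrix()[:,1]
for deg in(-30,-40,):
  for t in([.40,.0,.16],[.45,-.0,.16],[.45,0,.2],[.5,0,.2]):
    D=Q.from_rotvec(np.radians(deg)*np.array([0,1,0])).as_matrix()
    r=dict(p);r["rotation"]=D@R;r["origin"]=np.array(t)+D@(np.array(p["origin"])-T)
    print(deg,t,r["origin"],[proj(r,[.6692,-.0452,z]).round() for z in(.02,.1,.11,.143)])
E
```

```text
[ 0.3017 -0.0745 -0.9505] [316.5501   0.     251.8406]
-30 [0.4, 0.0, 0.16] [0.2623 0.018  0.2445] [array([249., 270.]), array([256., 327.]), array([257., 335.]), array([261., 364.])]
-30 [0.45, -0.0, 0.16] [0.3123 0.018  0.2445] [array([241., 253.]), array([247., 312.]), array([248., 321.]), array([252., 352.])]
-30 [0.45, 0, 0.2] [0.3123 0.018  0.2845] [array([238., 228.]), array([244., 281.]), array([245., 288.]), array([248., 315.])]
-30 [0.5, 0, 0.2] [0.3623 0.018  0.2845] [array([229., 207.]), array([234., 261.]), array([235., 269.]), array([237., 298.])]
-40 [0.4, 0.0, 0.16] [0.2498 0.018  0.2193] [array([241., 234.]), array([249., 288.]), array([251., 296.]), array([254., 322.])]
-40 [0.45, -0.0, 0.16] [0.2998 0.018  0.2193] [array([234., 219.]), array([242., 278.]), array([243., 286.]), array([247., 315.])]
-40 [0.45, 0, 0.2] [0.2998 0.018  0.2593] [array([230., 194.]), array([237., 247.]), array([238., 254.]), array([242., 280.])]
-40 [0.5, 0, 0.2] [0.3498 0.018  0.2593] [array([221., 174.]), array([228., 231.]), array([229., 239.]), array([232., 267.])]
```

```bash
python3 -m crank '[{"fingers":1,"slide":[0.1,0,-0.1],"rotation":[0,-1,0]},{"fingers":1,"slide":[0.1,0,-0.1],"rotation":[0,-1,0]},{"fingers":1,"slide":[0.1,0.1,-0.1],"rotation":[0,-1,0]},{"fingers":1,"slide":[0.1,0.1,-0.1],"rotation":[0,-1,0]},{"fingers":1,"slide":[0.1,0.1,-0.1],"rotation":[0,-1,0]}]' >/dev/null;python3 -m crank '[{"fingers":1,"slide":[0.1,0,-0.1],"rotation":[0,-1,0]},{"fingers":1,"slide":[0.1,0,0],"rotation":[0,-0.5,0]},{"fingers":1,"slide":[0,0,0],"rotation":[0,0,0]},{"fingers":1,"slide":[0,0,0],"rotation":[0,0,0]},{"fingers":1,"slide":[0,0,0],"rotation":[0,0,0]}]'
python3 - <<'E'
from h import *
p=vision.camera("wrist");collar(p)
im=p["color"];u,v=proj(p,[.6692,-.0452,.08]).astype(int);x0,y0=max(u-75,0),max(v-60,0)
print(x0,y0);cv2.imwrite("pics/k.png",cv2.resize(im[y0:y0+110,x0:x0+150],None,fx=5,fy=5,interpolation=0))
for n,z in dict(chip=.02,board=.008,nest=.008,focus_mark=.105).items():print(n,lm(p,n))
E
```

```text
clock: 13.65
position: [0.4862, 0.0012, 0.1998]
tool_rot: [0.112, 0.936, 0.04, 0.331]
force: [0.5, 0.2, -0.1]
width: 0.996
gripper_force: 0.0
blob [223 241  21  15 222] [232.3604 247.0766]
0.085 [228.7962 228.3203]
0.095 [229.7119 235.8394]
0.105 [230.6549 243.5833]
0.115 [231.6265 251.5623]
0.125 [232.6281 259.7872]
0.143 [234.511  275.2491]
153 164
chip ([0.4398, 0.3648], 0.8)
board ([0.4316, 0.3068], 0.96)
nest (None, 0)
focus_mark ([0.4547, 0.6474], 0.77)
```

View pics/k.png

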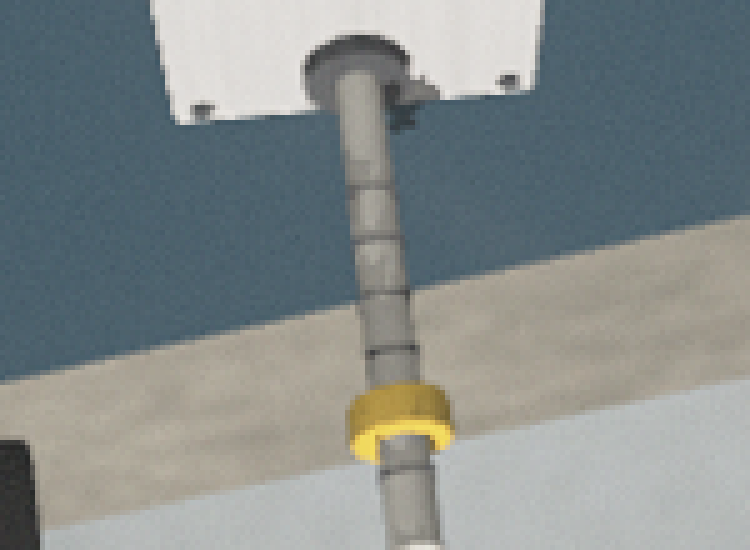

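```bash
python3 - <<'E'
from h import *
from scipy.optimize import least_squares
p=vision.camera("wrist");s=vision.camera("scene")
def W(x,y,z,n=(.572,-.0207),t=-13.7):
    c,sn=np.cos(np.radians(t)),np.sin(np.radians(t));x+=.03;return[n[0]+c*x-sn*y,n[1]+sn*x+c*y,z]
for n,X,o in(("cR",W(.09,-.05,.008),(188.4,188.4)),("cL",W(.09,.05,.008),(260.4,181.6)),("chip",W(-.01,0,.02),(225.2,140.1))):print(n,X,proj(p,X),o)
for z in(.1,.105,.108,.111,.114):print(z,proj(p,W(.07,0,z)))
for z in(.008,.012,.016):print(z,proj(p,W(.07,0,z)))
print(W(.07,0,0))
im=cv2.cvtColor(p["color"],cv2.COLOR_BGR2GRAY)
print(im[255:290,234])
for z in(.1,.105,.11,.143): print("scene",z,proj(s,W(.07,0,z)))
c=proj(s,W(.09,-.05,.008)),proj(s,W(.09,.05,.008));print(c)
cv2.imwrite("pics/l.png",cv2.resize(s["color"][180:245,195:285],None,fx=8,fy=8,interpolation=0))
E
```

```text
cR [np.float64(0.6767439870964366), np.float64(-0.09769803352775655), 0.008] [186.775  189.1374] (188.4, 188.4)
cL [np.float64(0.7004278017029985), np.float64(-0.0005431215279919355), 0.008] [259.1684 182.5257] (260.4, 181.6)
chip [np.float64(0.5914309823999528), np.float64(-0.025436762921312372), 0.02] [222.5507 142.0892] (225.2, 140.1)
0.1 [230.8857 239.817 ]
0.105 [231.3665 243.7204]
0.108 [231.6586 246.0906]
0.111 [231.9532 248.4822]
0.114 [232.2505 250.8956]
0.008 [223.1577 177.0896]
0.012 [223.4549 179.5019]
0.016 [223.7552 181.9396]
[np.float64(0.6691549119997646), np.float64(-0.044383814606561864), 0]
[141 141 125 129 164 161 161 162 159 158 158 161 159 160 163 163 145 135
 177 234 229 222 200 183 186 185 186 185 186 186 186 184 185 184 184]
scene 0.1 [220.4929 205.1102]
scene 0.105 [220.37   204.2115]
scene 0.11 [220.2462 203.3059]
scene 0.143 [219.4044 197.1502]
(array([207.8437, 214.6165]), array([228.2955, 234.2889]))
```

View pics/l.png

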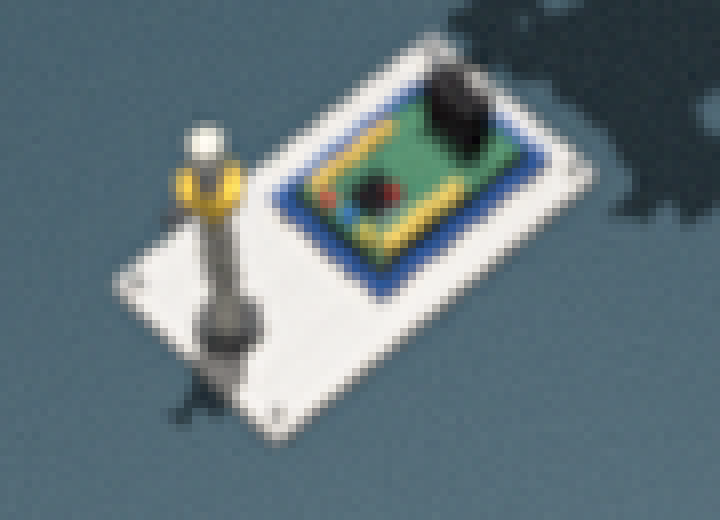

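The wrist view puts the collar silhouette's centre at row 248.5, which gives z ≈ 0.111. After correcting for bias and checking against the scene view (collar at crop (208,189)), I'll use 0.1115. The chip is at (0.5915,-0.024). Next I untilt and go to the loupe.

```bash
python3 -m crank '[{"fingers":1,"slide":[-0.1,0.6,0.1],"rotation":[0,0.9,0]},{"fingers":1,"slide":[-0.1,0.6,0.1],"rotation":[0,0.9,0]},{"fingers":1,"slide":[-0.1,0.6,0.1],"rotation":[0,0.9,0]},{"fingers":1,"slide":[-0.1,0.6,0],"rotation":[0,0.9,0]},{"fingers":1,"slide":[-0.1,0.6,0],"rotation":[0,0.9,0]}]' >/dev/null;python3 -m crank '[{"fingers":1,"slide":[-0.1,0.6,0],"rotation":[0,1,0]},{"fingers":1,"slide":[-0.1,0.6,0],"rotation":[0,1,0]},{"fingers":1,"slide":[-0.1,0.6,0],"rotation":[0,0,0.5]},{"fingers":1,"slide":[-0.1,0.6,0],"rotation":[0,0,0]},{"fingers":1,"slide":[0,0.5,0],"rotation":[0,0,0]}]' >/dev/null;python3 -m crank '[{"fingers":1,"slide":[0,0,0],"rotation":[0,0,0]},{"fingers":1,"slide":[0,0,0],"rotation":[0,0,0]},{"fingers":1,"slide":[0,0,0],"rotation":[0,0,0]},{"fingers":1,"slide":[0,0,0],"rotation":[0,0,0]},{"fingers":1,"slide":[0,0,0],"rotation":[0,0,0]}]'
python3 - <<'E'
from h import *
p=look(dict(loupe=0,lens=.006),"m");im=cv2.cvtColor(p["color"],cv2.COLOR_BGR2HSV)
r=finder.silhouettes(p,"loupe");M=np.array(r[0]["pixels"]).astype(np.uint8)
o=cv2.inRange(im,np.array((5,120,80)),np.array((18,255,255)));n,l,st,ce=cv2.connectedComponentsWithStats(o)
for k in range(1,n):
    if st[k][4]>15:
        for z in(.012,.03):print(st[k],at(p,[(ce[k][0]+.5)/512,(ce[k][1]+.5)/384],z))
E
```

```text
clock: 15.5
position: [0.4411, 0.2957, 0.2144]
tool_rot: [0.094, 0.996, 0.0, 0.0]
force: [-0.4, -0.2, 0.1]
width: 1.001
gripper_force: 0.0
loupe 0.88 [269.6 190.2] [0.4792 0.3087 0.    ]
lens 0.93 [266.4 256.6] [0.5623 0.29   0.006 ]
cam [0.3632 0.3096 0.3564] tcp [0.441  0.2959 0.2144] [0.0934 0.9956 0.     0.0001] 15.65 1.002474383383643 [ 0.1131 -0.0925  0.4996]
[264 160  18  10 103] [0.4491 0.3163 0.012 ]
[264 160  18  10 103] [0.4446 0.3159 0.03  ]
[260 226  17   6  83] [0.5233 0.2989 0.012 ]
[260 226  17   6  83] [0.515  0.2994 0.03  ]
[238 233  54  48 881] [0.558  0.2911 0.012 ]
[238 233  54  48 881] [0.5479 0.2921 0.03  ]
```

View pics/m.png

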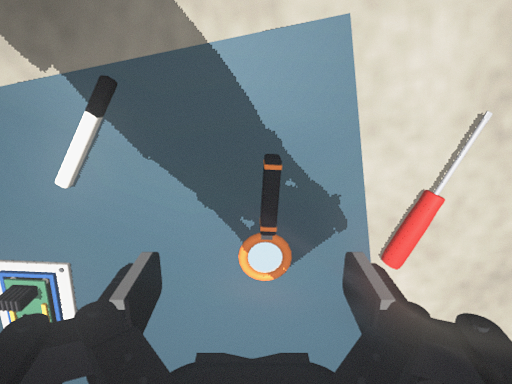

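Loupe origin is at (0.4795,0.308) with yaw -13°, from the bands at (273,165) and (268,229) and the lens at (265,257). The lens–handle distance agrees with 85 mm. I'll descend to grip 15 mm ahead of the handle centre.

```bash
python3 -m crank '[{"fingers":1,"slide":[0.21,0.035,-0.6],"rotation":[0,0,-0.1]},{"fingers":1,"slide":[0.21,0.035,-0.6],"rotation":[0,0,-0.1]},{"fingers":1,"slide":[0.21,0.035,-0.6],"rotation":[0,0,-0.1]},{"fingers":1,"slide":[0.21,0.035,-0.6],"rotation":[0,0,-0.07]},{"fingers":1,"slide":[0.22,0.035,-0.6],"rotation":[0,0,0]}]' >/dev/null;python3 -m crank '[{"fingers":1,"slide":[0,0,-0.4],"rotation":[0,0,0]},{"fingers":1,"slide":[0,0,-0.3],"rotation":[0,0,0]},{"fingers":1,"slide":[0,0,-0.2],"rotation":[0,0,0]},{"fingers":1,"slide":[0,0,-0.15],"rotation":[0,0,0]},{"fingers":1,"slide":[0,0,-0.08],"rotation":[0,0,0]}]';python3 -m crank '[{"fingers":0,"slide":[0,0,0],"rotation":[0,0,0]},{"fingers":0,"slide":[0,0,0],"rotation":[0,0,0]},{"fingers":0,"slide":[0,0,0],"rotation":[0,0,0]},{"fingers":0,"slide":[0,0,0],"rotation":[0,0,0]},{"fingers":0,"slide":[0,0,0],"rotation":[0,0,0]}]' >/dev/null;python3 -m crank '[{"fingers":0,"slide":[0,0,0],"rotation":[0,0,0]},{"fingers":0,"slide":[0,0,0],"rotation":[0,0,0]},{"fingers":0,"slide":[0,0,0],"rotation":[0,0,0]},{"fingers":0,"slide":[0,0,0],"rotation":[0,0,0]},{"fingers":0,"slide":[0,0,0],"rotation":[0,0,0]}]'
```

```text
clock: 16.7
position: [0.494, 0.3051, 0.0078]
tool_rot: [0.112, 0.994, 0.0, 0.0]
force: [0.3, 0.4, -0.7]
width: 0.998
gripper_force: 0.0
clock: 17.7
position: [0.4942, 0.3051, 0.0083]
tool_rot: [0.113, 0.994, 0.0, 0.0]
force: [-0.3, -0.4, 5.3]
width: 0.198
gripper_force: 60.4
```

Gripped at about 17 mm, right for the 18 mm handle. I'll lift, carry it high, then check before lowering.

```bash
python3 -m crank '[{"fingers":0,"slide":[0,0,0.3],"rotation":[0,0,0]},{"fingers":0,"slide":[0,0,0.7],"rotation":[0,0,0]},{"fingers":0,"slide":[0,0,0.9],"rotation":[0,0,0]},{"fingers":0,"slide":[0,0,0.9],"rotation":[0,0,0]},{"fingers":0,"slide":[0,-0.3,0.7],"rotation":[0,0,0]}]' >/dev/null;python3 -m crank '[{"fingers":0,"slide":[0.06,-0.6,0.2],"rotation":[0,0,0]},{"fingers":0,"slide":[0.06,-0.6,0],"rotation":[0,0,0]},{"fingers":0,"slide":[0.06,-0.6,0],"rotation":[0,0,0]},{"fingers":0,"slide":[0.06,-0.6,0],"rotation":[0,0,0]},{"fingers":0,"slide":[0.06,-0.6,0],"rotation":[0,0,0]}]' >/dev/null;python3 -m crank '[{"fingers":0,"slide":[0.06,-0.6,0],"rotation":[0,0,0]},{"fingers":0,"slide":[0.06,-0.6,0],"rotation":[0,0,0]},{"fingers":0,"slide":[0.06,-0.6,0],"rotation":[0,0,0]},{"fingers":0,"slide":[0.06,-0.6,0],"rotation":[0,0,0]},{"fingers":0,"slide":[0.04,-0.56,0],"rotation":[0,0,0]}]'
python3 - <<'E'
from h import *
z=readout.state()["position"][2]-.0023
p=look(dict(lens=z,loupe=z-.006),"n");t=vision.camera("top");s=vision.camera("scene")
for c,n in((t,"top"),(s,"scene")):
  q=lm(c,"lens");print(n,q,at(c,q[0],z) if q[0] is not None else 0)
a,b=lm(p,"lens")[0],lm(s,"lens")[0]
if a is not None and b is not None: print(tri(p,a,s,b))
E
```

```text
clock: 19.2
position: [0.5227, -0.0094, 0.1936]
tool_rot: [0.113, 0.994, -0.0, 0.0]
force: [0.3, 0.8, -1.4]
width: 0.198
gripper_force: 59.4
lens 0.7 [247.7 361.1] [ 0.5917 -0.0286  0.1913]
loupe 0.55 [251.2 219.6] [ 0.5078 -0.0072  0.1853]
cam [0.4454 0.0075 0.3356] tcp [ 0.5228 -0.0092  0.1934] [0.1136 0.9935 0.     0.0001] 19.35 0.1973692002253279 [-0.1174  0.7955 -1.739 ]
top ([0.4828, 0.5094], 0.53) [ 0.5948 -0.03    0.1913]
scene ([0.4709, 0.449], 0.71) [ 0.5899 -0.0194  0.1913]
[ 0.5895 -0.0241  0.1914]
```

The lens sits where predicted: triangulated z 0.1914 against 0.191. Lowering to the focal height.

```bash
python3 -m crank '[{"fingers":0,"slide":[0.01,0.03,-0.4],"rotation":[0,0,0]},{"fingers":0,"slide":[0,0,-0.4],"rotation":[0,0,0]},{"fingers":0,"slide":[0,0,-0.4],"rotation":[0,0,0]},{"fingers":0,"slide":[0,0,-0.25],"rotation":[0,0,0]},{"fingers":0,"slide":[0,0,-0.14],"rotation":[0,0,0]}]' >/dev/null;python3 -m crank '[{"fingers":0,"slide":[0,0,0],"rotation":[0,0,0]},{"fingers":0,"slide":[0,0,0],"rotation":[0,0,0]},{"fingers":0,"slide":[0,0,0],"rotation":[0,0,0]},{"fingers":0,"slide":[0,0,0],"rotation":[0,0,0]},{"fingers":0,"slide":[0,0,0],"rotation":[0,0,0]}]'
python3 - <<'E'
from h import *
p=look(dict(lens=.1115,loupe=.1055));s=vision.camera("scene");t=vision.camera("top")
a,b=lm(p,"lens")[0],lm(s,"lens")[0]
if a is not None and b is not None: print("tri",tri(p,a,s,b))
for c,n in((s,"scene"),(t,"top")):
  for k,z in(("lens",.1115),("chip",.02),("focus_mark",.1115)):
    q=lm(c,k);print(n,k,q[1],q[0] is not None and (np.array(q[0])*[512,384],at(c,q[0],z)))
collar(s,(.6692,-.0444))
cv2.imwrite("pics/o.png",cv2.resize(s["color"][160:245,175:295],None,fx=6,fy=6))
E
```

```text
clock: 20.65
position: [0.5236, -0.0066, 0.1137]
tool_rot: [0.112, 0.994, 0.0, 0.0]
force: [0.9, 0.2, -1.2]
width: 0.195
gripper_force: 59.4
lens 0.69 [252.4 358.2] [ 0.5909 -0.0226  0.1115]
loupe 0.86 [249.2 216.7] [ 0.5068 -0.0051  0.1055]
cam [0.4462 0.0103 0.2556] tcp [ 0.5235 -0.0066  0.1134] [ 0.1125  0.9937 -0.      0.0001] 20.8 0.19766339699967933 [-0.691  -0.5144 -2.2063]
tri [ 0.592  -0.0189  0.1086]
scene lens 0.9 (array([242.7904, 190.1952]), array([ 0.594 , -0.0131,  0.1115]))
scene chip 0.7 (array([239.616 , 202.2144]), array([ 0.5876, -0.0323,  0.02  ]))
scene focus_mark 0.6 (array([224.1024, 202.5984]), array([ 0.6617, -0.0355,  0.1115]))
top lens 0.64 (array([247.6032, 199.488 ]), array([ 0.5937, -0.0325,  0.1115]))
top chip 0 False
top focus_mark 0.36 (array([252.416 , 176.6016]), array([ 0.6801, -0.048 ,  0.1115]))
blob [234 198   8   6  17] [237.2353 200.3529]
blob [217 201   8   7  34] [220.7353 203.8529]
blob [240 203  13   9  32] [246.4375 207.0625]
0.085 [220.8431 207.7738]
0.095 [220.6019 206.0103]
0.105 [220.3569 204.2198]
0.115 [220.1082 202.4016]
0.125 [219.8556 200.5553]
0.143 [219.3909 197.1586]
```

View pics/o.png

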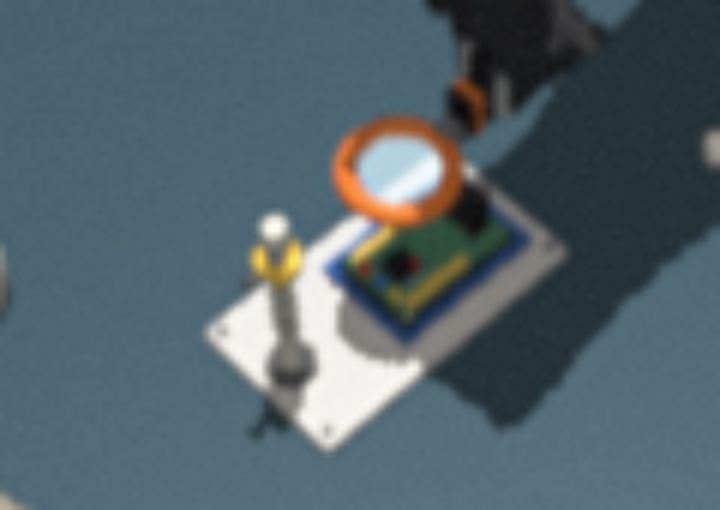

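```bash
python3 - <<'E'
from h import *
s=vision.camera("scene")
im=cv2.cvtColor(s["color"],cv2.COLOR_BGR2HSV);m=cv2.inRange(im,np.array((4,120,80)),np.array((17,255,255)));m[:,:229]=0;m[:,254:]=0;m[:177]=0;m[199:]=0
n,l,st,ce=cv2.connectedComponentsWithStats(m);k=1+st[1:,4].argmax();c=np.argwhere(l==k)[:,::-1].astype(np.float32);print(st[k],cv2.fitEllipse(cv2.convexHull(c)))
for z in(.105,.1115,.118):print(z,proj(s,[.591,-.0235,z]))
print("chip",proj(s,[.5915,-.024,.02]),"collar obs 220.7,203.6")
E
```

```text
[231 180  21  18 149] ((241.0883026123047, 188.5263214111328), (17.67115592956543, 21.014827728271484), 92.7880859375)
0.105 [240.553  189.2516]
0.1115 [240.4944 188.0348]
0.118 [240.4352 186.8062]
chip [241.0595 204.1869] collar obs 220.7,203.6
```

Lens and collar give the same height to about 1.5 mm in the scene view, and the lens is over the chip to within a few mm. Handing in.

```bash
python3 -c "
from cell import arm
print(arm.hand_in())"
```

```text
the job is handed in; nothing more can be done
None
```

The job is handed in, though no verdict came back. The board sits flat in the nest with its chip towards the post, and the loupe is held level over the chip with the lens at about z = 0.111 m, my estimate of the collar's mid-height.

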